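Take the battery pack out of a rugged handheld terminal on its service stand

TASK

Clamp the handheld terminal in its sloping stand by turning the wing knob clockwise until the sprung plunger drops into the notch, then push the flush latch slide on its back up the slope by its ridge until it snaps open. Lift the freed battery pack out and lay it gently, flat and same way up, on the floor of the parts tray, leaving the terminal clamped in place, the latch open and the other things on the desk undisturbed.

Things in the scene. Friction and masses are not known exactly. Their poses are not given: they have to be found in the camera images.
- clamp_knob (a joint): angle of the cam knob at the right of the stand's sloping bed, rad. 0: open, wing pointing up the slope (starts at 0 to 0.2). Grows clockwise as seen from its free end, above the bed. Its disc's notch meets the plunger at 1.30; the stop is at 1.42, from where it springs back to 1.30. Takes under 0.3 N m.
- knob_grip (a point): on the knob's axis, 7 mm below the top of its black wing grip (56 long, 12 thick, 28 mm high, top 53 mm above the bed). z: the knob's axis, out of the bed, leaning 35 deg from vertical to the stand's front; x: along the wing, up the slope at joint value 0; y: across the wing. Within 60 mm of the axis nothing but the wing stands over 27 mm above the bed.
- plunger (a joint): travel of the sprung roller plunger that rides on the rim of the knob's disc at its up-slope side, m. About 0.0007 on the plain rim, about 0.0045 to 0.006 when it has dropped into the notch.
- latch (a joint): travel of the grey latch slide on the terminal's back, m. 0: locked (start), 0.014: open; grows up the slope. A spring detent pushes it to the nearer end: 7 to 13 N to start it, none at half-way, past which it snaps open. Locked, its tongue holds down the pack's ledge. The terminal lies loose until clamped, so it is clamped before this push.
- ridge (a point): middle of the latch slide's ridge, a bar 34 mm across the slope, 8 thick along it, 7 high, standing on the slide, which is flush with the terminal's back; this point is 3.5 mm above that back. x: up the slope, the way it opens; z: out of the back. 43 mm of flat back lie between it and the pack's raised body. A ring light (114 mm across) hangs 180 mm above, so the tool must lean square to the back.
- terminal_back (a point): on the back (upper side) of the black handheld terminal, over the middle of its battery bay. The terminal, 184 x 84 x 26 mm, lies loose, face down on the sloping bed against two lower stops. x: up the slope, y: across to the left, z: square out of the back, 35 deg from vertical. Clamping shifts it up to 5 mm to +y against the fence.
- seat (a point): point fixed to the stand where terminal_back is when the terminal is clamped home against fence and lower stops. Its axes are the stand's: z up, x to the stand's rear, y left.
- pack_grip (a point): centre of the raised body of the grey battery pack (77 long along x, up the slope; 60 wide along y), 20 mm above its underside, 8 mm below its top. A 14 mm ledge, 8 mm high, continues it towards the latch. In its bay (1.5 mm clearance, 14 deep) it stands 14 mm proud of the back: grip across the 60 mm, draw out along z. 0.11 to 0.22 kg.
- tray_spot (a point): middle of the free part of the floor of the black parts tray (230 mm long along y, 170 wide along x, rim 18 mm high, walls 3 mm, this floor 3 mm above the desk). z up; y: along the tray, away from a stripped phone chassis (135 x 62 x 10 mm) that lies across its other end, 108 mm from here. From here the floor is free for 80 mm along x either way and 65 mm along y either way.
- tweezers: loose black tweezers, 120 mm, lying behind the tray on its left; origin at the middle of the underside
- spudger: loose black spudger, 145 mm, lying behind the tray; origin at the middle of the underside
Not all that is in view belongs to the job. There is more than one size of the part that bears pack_grip; the job needs the smaller.

How it is judged:
On the way, in this order (a step that is already met when the one before it is completed fails the run):
1. the terminal is clamped: the knob is at its notch and the plunger has dropped in, the latch still locked (value of joint clamp_knob above 1.2 rad and value of joint plunger above 0.0025 m and value of joint latch below 0.004 m), for 0.2 s.
2. the latch slide is snapped open with the terminal still clamped in place (value of joint clamp_knob above 1.2 rad and value of joint plunger above 0.0025 m and value of joint latch above 0.0125 m and distance between terminal_back and seat below 0.006 m), for 0.2 s.
At the end, for the whole second after the job is handed in: Pack released, at rest, flat (0.06 rad) and same way up on the tray floor (grip point within 85 mm by 115 mm of the tray's middle, under 26 mm high); latch past 12.5 mm; clamp knob past 1.2 rad, its plunger dropped over 2.5 mm; terminal within 6 mm of its clamped place (all of step 2 and x of pack_grip in the frame of tray between -0.085 and 0.085 m and y of pack_grip in the frame of tray between -0.115 and 0.115 m and height (world z) of pack_grip below 0.026 m and angle between pack_grip's own z axis and vertical below 0.06 rad and linear speed of pack below 0.02 m/s); the robot touches nothing.
It fails at once if the pack is dropped (falls faster than 0.6 m/s with no finger on it) (linear speed of pack above 0.6 m/s and contact force between pack and the fingers below 0.05 N).
It fails at once if the tweezers or the spudger is pushed more than 30 mm (distance of any of tweezers, spudger from where it was at the start of the episode above 0.03 m).
It also fails if it takes over 64 s, if anything falls off the work surface, if the arm or the gripper's body presses on something with over 40 N, if the wrist force passes 120 N, or if a joint passes its speed limit or range.

ROBOT

A 7-joint arm with a two-finger parallel gripper is mounted at the origin on a cart in front of the work surface, level with it; the furniture and walls round the work are solid. World frame = base frame: x ahead of the robot, y to its left, z up, the work surface at z = 0. Lengths are in m, angles in rad, forces in N, time in s.
With the tool pointing down it reaches from about 0.425 to 0.95 m from the base axis. Payload 4.7 kg.
Tool frame: the origin (TCP) lies midway between the tips of the shut fingers; the grasp point (between the pads) lies 19 mm behind it; z points along the fingers, y is the line along which they close (so a half turn about z gives the same grasp; the last joint's range is limited). The gripper opens to 85 mm and grips with 20 to 120 N. Pads are 22 mm wide; open, the fingers measure 114 mm over their backs; the gripper's body (76 mm by 85 mm) begins 54 mm behind the grasp point. The pads swing forward as they close: fully open they stand 13 mm farther back than shut.
Start: joints at [1.18, 0.469, -0.049, 1.532, 0.024, 1.141, -0.082], TCP at [0.239, -0.631, 0.231] pointing down, gripper open.
Joint ranges: [-2.59, 2.59], [-0.33, 1.99], [-1.39, 1.29], [0.1, 2.45], [-1.04, 4.18], [0.21, 1.99], [-2.66, 2.66]. Speed limits (rad/s): [2.57, 2.57, 3.14, 3.14, 3.14, 3.14, 3.14].

INTERFACE

Orientations are given as a unit quaternion [x, y, z, w].
In Python, from plant import env, kin, get_image, camera_params, job gives the robot as it stands. Calls block until the motion is done:
- env.move_pose(position, orientation): joint-space move of the TCP to a pose.
- env.movel(position, rot=None, feed=0.15, threshold=None): straight line of the TCP; rot=None keeps the orientation; feed is the mean speed in m/s. With threshold (N) it stops when the force on the tool has changed by that much, and returns True; else False.
- env.set_joints(angles): joint-space move.
- env.open_gripper() and env.grasp(): open the fingers fully, or close them until they stop; the grip force is fixed at half the most.
- env.sleep(seconds).
- kin.ik(position, orientation): joint angles nearest the present ones, or None.
- env.state(): the state.
- get_image(name): name is "scene" or "side" or "wrist"; returns the picture (400x640x3 uint8, red, green, blue); there is no depth.
- camera_params(name): a dict with "fx", "fy", "cx", "cy" (pixels), "k1" (the pictures are not rectified: a ray, as slopes to the right and down, at radius r is drawn at 1 + k1 r^2 times it, then the intrinsics apply), "world_from_camera" (4x4, takes a point from camera to world coordinates); the wrist camera has in their place "T_tool_cam" (4x4, takes a point from camera to tool coordinates, whose origin is the TCP and whose axes are the flange's). Camera axes: x right, y down, z forward; pixel columns grow to the right and rows downward; lengths in m; the calibration is good to about 2 mm. A picture is of the moment at which its call begins: read the wrist's pose just before it. camera_params takes no time and is no camera call.
A pose or a line that the arm cannot do raises env.IKError and nothing moves.
- job.close_job(): hands the job in; it is judged then, once.
The state is a dict: "time": time; "joint_pos": joint angles; "qvel": joint speeds; "joint_efforts": joint torques, N m; "tool_pos": TCP position; "tool_rot": TCP orientation; "wrist_force": force on the tool from outside, world axes, zero at the start; "ft_torque": the same for the moment, N m; "width": finger opening in m; "finger_force": force on a finger pad.
Only numpy, scipy, OpenCV 4.12 (cv2) and the standard library are available. Lean on these libraries where they do the work, as an engineer would, in place of code of your own. Each camera call takes 0.05 s, during which the arm holds its last target. There are 200 camera calls.

## Working session

There is one attempt and no reset: what is moved stays moved. The work goes in short steps, each a Python script; the robot and the scene stay as the last script left them, time stands still between calls to the robot, and variables do not carry over. Pictures are saved under pics/ and viewed, at most 10 in all, crops included, and the job is handed in when it is done.

```bash
ls; mkdir -p pics; python3 - <<'E'
from plant import env, kin, get_image, camera_params, job
import cv2, numpy as np
np.set_printoptions(precision=4,suppress=True)
for n in ["scene","side"]:
    cv2.imwrite(f"pics/{n}0.png",get_image(n)[:,:,::-1])
    print(n,camera_params(n))
print(camera_params("wrist"))
print(env.state())
E
```

```text
pics
scene {'fx': 463.25552729992756, 'fy': 463.25552729992756, 'cx': 313.574830524777, 'cy': 201.71961348396195, 'k1': 0.0405056312096267, 'world_from_camera': array([[-0.6706, -0.5125,  0.5363, -0.1065],
       [-0.7415,  0.4841, -0.4646,  0.6091],
       [-0.0215, -0.7092, -0.7047,  0.9796],
       [ 0.    ,  0.    ,  0.    ,  1.    ]])}
side {'fx': 459.02235607721605, 'fy': 459.02235607721605, 'cx': 318.19225708632007, 'cy': 193.3510947205497, 'k1': -0.12262651735765834, 'world_from_camera': array([[ 0.8797, -0.2349,  0.4134, -0.0278],
       [-0.475 , -0.3957,  0.786 , -1.1099],
       [-0.021 , -0.8878, -0.4597,  0.7716],
       [ 0.    ,  0.    ,  0.    ,  1.    ]])}
{'fx': 277.1537057153265, 'fy': 277.1537057153265, 'cx': 319.1619133332822, 'cy': 193.91677541124915, 'k1': -0.010762856288891474, 'T_tool_cam': array([[-0.0008, -0.9592, -0.2827,  0.0728],
       [ 1.    , -0.0005, -0.0009, -0.0006],
       [ 0.0007, -0.2827,  0.9592, -0.1446],
       [ 0.    ,  0.    ,  0.    ,  1.    ]])}
{'time': 0.1, 'joint_pos': array([ 1.1801,  0.4694, -0.0486,  1.5336,  0.0241,  1.141 , -0.0823]), 'qvel': array([-0.0011, -0.001 , -0.0015, -0.0023, -0.001 ,  0.0018, -0.0002]), 'joint_efforts': array([  0.001 , -51.1512,  -0.0467, -23.839 ,   0.0108,   0.0043,
         0.    ]), 'tool_pos': array([ 0.2387, -0.6308,  0.2304]), 'tool_rot': array([ 0.9837,  0.1799, -0.0002, -0.0009]), 'wrist_force': array([-0.4136, -0.0065,  0.0749]), 'ft_torque': array([-0.0121,  0.0046,  0.022 ]), 'finger_force': 0.0, 'width': 0.08539026526802647}
```

View pics/scene0.png

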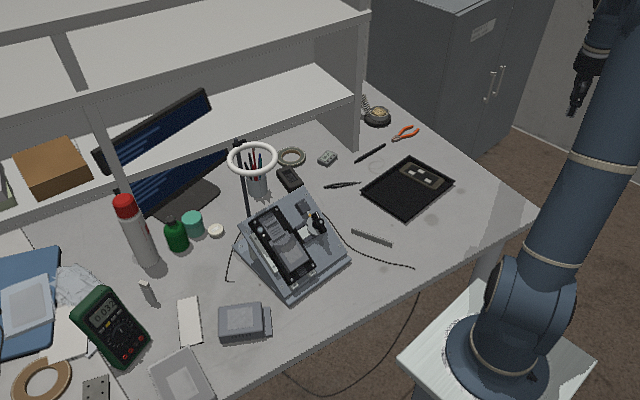

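View pics/side0.png

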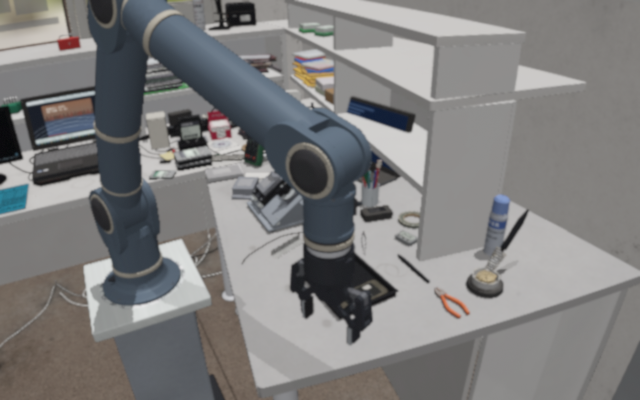

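The scene picture shows the stand and terminal at about (292,245), the tray at (408,188), the ring light at (252,158), and a larger loose grey pack at (244,322). The side picture shows the arm over the tray. There are two pack candidates: the loose one at (244,322), which is bigger and a decoy, and the one in the terminal's bay at about (285,240), which is smaller and fits the description. I'll confirm in an enlarged crop.

```bash
python3 - <<'E'
import cv2
a=cv2.imread("pics/scene0.png")[180:305,215:375]
cv2.imwrite("pics/crop1.png",cv2.resize(a,None,fx=4.8,fy=4.8,interpolation=cv2.INTER_CUBIC))
E
```

```text
(no output)
```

View pics/crop1.png

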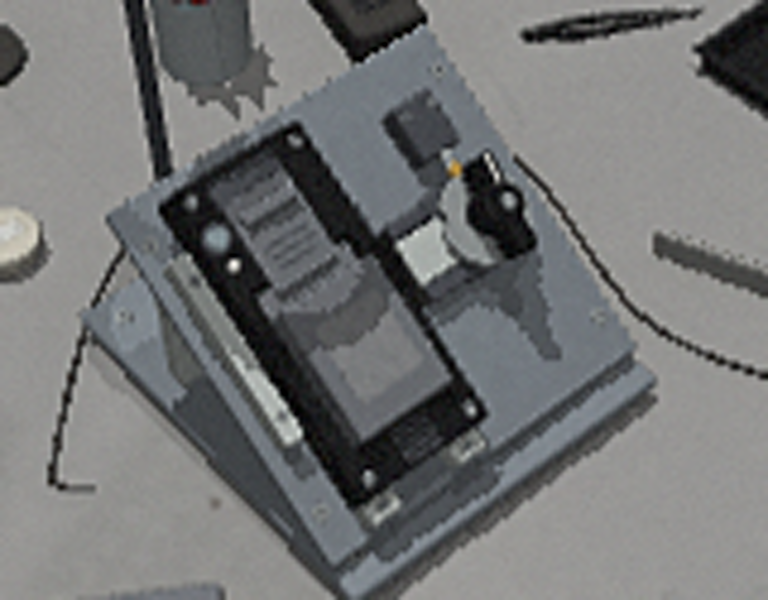

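The crop confirms it. The smaller grey pack sits in the terminal's bay at scene (288,252), with the latch at about (268,228) and the knob at about (318,222). Next I fit the terminal pose roughly and move the wrist camera near it.

```bash
cat > h.py <<'E'
from plant import env, kin, get_image, camera_params, job
import cv2, numpy as np
from scipy.optimize import least_squares
from scipy.spatial.transform import Rotation as R
np.set_printoptions(precision=4,suppress=True)
def camT(n):
    p=camera_params(n)
    if n!="wrist": return p,p["world_from_camera"]
    s=env.state(); T=np.eye(4); T[:3,:3]=R.from_quat(s["tool_rot"]).as_matrix(); T[:3,3]=s["tool_pos"]
    return p,T@p["T_tool_cam"]
def proj(P,p,T):
    c=(np.atleast_2d(P)-T[:3,3])@T[:3,:3]; u=c[:,:2]/c[:,2:]
    u=u*(1+p["k1"]*(u**2).sum(1,keepdims=True))
    return u*[p["fx"],p["fy"]]+[p["cx"],p["cy"]]
def ray(px,p,T):
    d=(np.array(px,float)-[p["cx"],p["cy"]])/[p["fx"],p["fy"]]; u=d.copy()
    for _ in range(20): u=d/(1+p["k1"]*(u@u))
    return T[:3,3],T[:3,:3]@np.r_[u,1]
A=np.deg2rad(35)
def Rs(yaw): # stand slope axes: columns s (up slope), l (left), n
    return R.from_euler("z",yaw).as_matrix()@R.from_euler("y",-A).as_matrix()
def onplane(px,p,T,o,n):
    c,d=ray(px,p,T); return c+d*((o-c)@n)/(d@n)
def toolq(Rst,spin=0,flip=False): # tool x down slope (A); spin = clockwise from above
    M=Rst@np.diag([-1,1,-1.])@R.from_euler("z",spin+(np.pi if flip else 0)).as_matrix()
    return R.from_matrix(M).as_quat()
E
python3 - <<'E'
from h import *
p,T=camT("scene")
px=np.array([[300,122],[160,207],[485,410],[358,508]])/4.8+[215,180]
C=np.array([[92,-42,0],[92,42,0],[-92,-42,0],[-92,42,0]])/1e3
f=lambda v:(proj(v[:3]+C@Rs(v[3]).T,p,T)-px).ravel()
r=least_squares(f,[0.5,0.0,0.1,0]); print(r.x,r.fun)
v=r.x;M=Rs(v[3])
# tray corner & tool check
for q in [(408,188)]: print(onplane(q,p,T,np.array([0,0,.003]),np.array([0,0,1.])))
ring=onplane((252,158),p,T,np.array([0,0,v[2]+.22]),np.array([0,0,1.])); print("ring?",ring)
for h in (.1,.14,.18):
  for fl in (0,1):
    for sp in (0,.7,1.4):
      print(h,fl,sp,kin.ik(v[:3]+M@[-.02,-.04,h],toolq(M,sp,fl)))
E
```

```text
[ 0.5083  0.1814  0.0925 -0.0194] [-1.3305  0.3508  0.7524 -0.9983 -0.0073  1.2689  0.5358 -0.5721]
[ 0.4824 -0.2847  0.003 ]
ring? [0.6012 0.1765 0.3125]
0.1 0 0 None
0.1 0 0.7 None
0.1 0 1.4 None
0.1 1 0 None
0.1 1 0.7 None
0.1 1 1.4 None
0.14 0 0 None
0.14 0 0.7 None
0.14 0 1.4 None
0.14 1 0 None
0.14 1 0.7 None
0.14 1 1.4 None
0.18 0 0 [ 0.5943 -0.2861 -1.0876  2.4153  0.1803  0.3372  0.852 ]
0.18 0 0.7 None
0.18 0 1.4 None
0.18 1 0 None
0.18 1 0.7 None
0.18 1 1.4 None
```

```bash
cat > fitfk.py <<'E'
from h import *
rng=np.random.default_rng(0); s=env.state()
D=[(s["joint_pos"],s["tool_pos"],s["tool_rot"])]
while len(D)<90:
    a=rng.uniform(-1.4,1.2); r=rng.uniform(.4,.85)
    P=np.array([r*np.cos(a),r*np.sin(a),rng.uniform(.1,.5)])
    q=(R.from_rotvec(rng.normal(0,.35,3))*R.from_euler("z",a+rng.uniform(-1,1))*R.from_quat([1,0,0,0])).as_quat()
    j=kin.ik(P,q)
    if j is not None: D.append((np.array(j),P,q))
Q=np.array([d[0] for d in D]);P=np.array([d[1] for d in D]);RR=R.from_quat([d[2] for d in D])
def fk(v,Q):
    Q=np.atleast_2d(Q); W=v[:42].reshape(7,6); Rt=R.identity(len(Q)); t=np.zeros((len(Q),3))
    for i in range(7):
        w=W[i,:3]/np.linalg.norm(W[i,:3]); r=R.from_rotvec(Q[:,[i]]*w)
        t=t+Rt.apply(W[i,3:]-r.apply(W[i,3:])); Rt=Rt*r
    return t+Rt.apply(v[42:45]), Rt*R.from_rotvec(v[45:48])
def res(v):
    t,r=fk(v,Q); return np.r_[(t-P).ravel()*3,(r.inv()*RR).as_rotvec().ravel()]
if __name__=="__main__":
    best=None
    for sg in [(-1,1,-1,1,-1,1,-1),(-1,1,1,1,1,1,1),(-1,1,-1,1,1,1,1),(-1,1,1,1,-1,1,-1),(-1,1,-1,1,-1,1,1)]:
        v=np.zeros(48)
        for i,z in enumerate([0,.3,.3,.65,.65,1.,1.]):
            v[6*i:6*i+3]=[0,0,sg[i]] if i%2==0 else [0,sg[i],0]; v[6*i+5]=z
        for e in (0,np.pi):
            v[42:45]=[0,0,1.25]; v[45:48]=[0,0,e+1e-3]
            r=least_squares(res,v,max_nfev=150)
            if best is None or r.cost<best.cost: best=r
    print(len(D),best.cost,abs(best.fun).max()); np.save("fk.npy",best.x)
    W=best.x[:42].reshape(7,6); print(W, best.x[42:])
E
python3 fitfk.py
```

```text
90 5.131241656142398e-20 1.7338172564329568e-10
[[-0.     -0.     -1.7928 -0.     -0.      0.0545]
 [-0.      1.5717  0.      0.      0.0405  0.2377]
 [-0.      0.     -1.27    0.     -0.0264  0.3775]
 [ 0.      1.4772  0.      0.      0.0471  0.7919]
 [ 0.      0.     -1.3041  0.     -0.0418  0.6843]
 [ 0.      1.5393  0.      0.      0.0103  1.2587]
 [ 0.      0.     -2.9748  0.     -0.0422 12.4683]] [ 0.     -0.0422  1.5646 -0.      0.     -4.7124]
```

```bash
cat > ikm.py <<'E'
from h import *
V=np.load("fk.npy"); W=V[:42].reshape(7,6); AX=W[:,:3]/np.linalg.norm(W[:,:3],axis=1)[:,None]
lo=np.array([-2.59,-.33,-1.39,.1,-1.04,.21,-2.66])+.04; hi=np.array([2.59,1.99,1.29,2.45,4.18,1.99,2.66])-.04
def fk(q):
    Rt=R.identity(); t=np.zeros(3); pts=[]
    for i in range(7):
        r=R.from_rotvec(q[i]*AX[i]); t=t+Rt.apply(W[i,3:]-r.apply(W[i,3:])); Rt=Rt*r
        if i==2: pts.append(t+Rt.apply([0,0,.7919]))
        if i==4: pts.append(t+Rt.apply([0,0,1.2587]))
    return t+Rt.apply(V[42:45]),Rt*R.from_rotvec(V[45:48]),pts
def ik(P,qt,seed,w=1e-3):
    Rt=R.from_quat(qt)
    def f(q):
        t,r,_=fk(q); return np.r_[(t-P)*3,(r.inv()*Rt).as_rotvec(),w*(q-seed)]
    s=least_squares(f,np.clip(seed,lo+1e-3,hi-1e-3),bounds=(lo,hi),max_nfev=60)
    for _ in range(3): # remove bias
        if np.linalg.norm(s.fun[:6])<1e-4: break
        seed=s.x; s=least_squares(f,np.clip(seed,lo+1e-4,hi-1e-4),bounds=(lo,hi),max_nfev=60)
    return (s.x if np.linalg.norm(s.fun[:6])<1e-3 else None)
def iks(P,qt,n=25,seed=0):
    g=np.random.default_rng(seed); o=[]
    for _ in range(n):
        x=ik(P,qt,g.uniform(lo,hi))
        if x is not None: o.append(x)
    return o
E
python3 - <<'E'
from ikm import *
v=np.array([.5083,.1814,.0925,-.0194]);M=Rs(v[3]);n=M[:,2]
p,T=camT("scene")
K=onplane((318,221.7),p,T,v[:3]+.02*n,n); print("knob",K,M.T@(K-v[:3]))
def show(name,P,q):
    o=iks(P,q); print(name,P,len(o))
    k=[]
    for x in o:
        if all(np.linalg.norm(x-y)>.4 for y in k): k.append(x)
    for x in k[:7]: print("  ",x,"elbow",fk(x)[2][0])
for fl in (0,1):
    for sp in (0,.7,1.42): show(f"knob fl{fl} sp{sp}",K-.0*n+n*-.019,toolq(M,sp,fl))
    show(f"ridge {fl}",v[:3]+M@[.04,0,.003],toolq(M,0,fl))
    show(f"pack {fl}",v[:3]+M@[-.03,0,-.01],toolq(M,0,fl))
    show(f"view {fl}",v[:3]+M@[-.02,-.04,.12],toolq(M,0,fl))
E
```

```text
knob [0.4947 0.0754 0.1088] [-0.0001 -0.1063  0.02  ]
knob fl0 sp0 [0.5056 0.0752 0.0932] 14
   [ 0.7158  0.6957 -1.35    2.4067  1.7955  0.8961 -0.346 ] elbow [ 0.2396 -0.2357  0.6796]
knob fl0 sp0.7 [0.5056 0.0752 0.0932] 17
   [ 0.7158  0.6957 -1.35    2.4067  1.7955  0.8961 -1.046 ] elbow [ 0.2396 -0.2357  0.6796]
knob fl0 sp1.42 [0.5056 0.0752 0.0932] 15
   [ 0.7158  0.6957 -1.35    2.4067  1.7955  0.8961 -1.766 ] elbow [ 0.2396 -0.2357  0.6796]
ridge 0 [0.5393 0.1808 0.1179] 14
   [ 0.4551  0.7348 -1.35    2.248   1.6571  1.0402 -0.3397] elbow [ 0.3075 -0.1734  0.6662]
   [-0.0797  0.3547 -0.5739  2.2706  1.5456  0.5154 -0.4165] elbow [0.1788 0.01   0.7624]
   [-0.7823  0.3024  0.247   2.3086  1.5082  0.25   -0.4531] elbow [0.122  0.1201 0.7648]
   [ 0.3183  0.5394 -1.0947  2.2528  1.6058  0.7966 -0.3769] elbow [ 0.2468 -0.0964  0.7253]
pack 0 [0.4895 0.1818 0.0671] 14
   [ 0.3807  0.852  -1.35    2.3684  1.7879  1.1772 -0.5397] elbow [ 0.3638 -0.1678  0.622 ]
   [ 0.1751  0.5755 -0.9964  2.376   1.7777  0.8343 -0.657 ] elbow [ 0.2766 -0.0612  0.7147]
   [-0.5062  0.3721 -0.1648  2.41    1.8864  0.4443 -0.9002] elbow [0.1729 0.0954 0.7556]
   [-0.0582  0.4555 -0.6939  2.3864  1.7973  0.6543 -0.7414] elbow [0.2286 0.0072 0.7428]
view 0 [0.4223 0.1431 0.1793] 0
knob fl1 sp0 [0.5056 0.0752 0.0932] 0
knob fl1 sp0.7 [0.5056 0.0752 0.0932] 10
   [ 0.6103  0.5403 -1.1598  2.41    1.8169  0.7112  2.0153] elbow [ 0.2075 -0.1645  0.7254]
knob fl1 sp1.42 [0.5056 0.0752 0.0932] 13
   [ 0.6106  0.5406 -1.1603  2.41    1.8169  0.7116  1.2955] elbow [ 0.2076 -0.1646  0.7253]
ridge 1 [0.5393 0.1808 0.1179] 0
pack 1 [0.4895 0.1818 0.0671] 6
   [-0.5061  0.3721 -0.1649  2.41    1.8864  0.4443  2.2414] elbow [0.1729 0.0954 0.7556]
   [ 0.1204  0.5382 -0.9214  2.3783  1.7806  0.7826  2.463 ] elbow [ 0.2629 -0.0423  0.7243]
view 1 [0.4223 0.1431 0.1793] 0
```

```bash
cat >> ikm.py <<'E'
RING=np.array([.595,.178,.312]); a_=np.linspace(0,2*np.pi,24)
RP=RING+.057*np.c_[np.cos(a_),np.sin(a_),0*a_]
def ringclear(q):
    t,r,pts=fk(q); S=[t+r.apply([0,0,-d]) for d in np.linspace(0,.3,13)]+[t+r.apply([.085,0,-.15])]
    return min(np.linalg.norm(RP-s,axis=1).min() for s in S)
def path(q0,q1,n=25):
    o=[]
    for a in np.linspace(0,1,n):
        q=q0+a*(q1-q0); o.append(np.r_[fk(q)[0],ringclear(q)])
    return np.array(o)
E
python3 - <<'E'
from ikm import *
v=np.array([.5083,.1814,.0925,-.0194]);M=Rs(v[3])
p=camera_params("wrist"); q0=env.state()["joint_pos"]
K=np.array([.4947,.0754,.1088])
pts=np.vstack([v[:3]+np.array([[92,-42,0],[92,42,0],[-92,-42,0],[-92,42,0]])/1e3@M.T,K])
out=[]
for lean in (10,20,30):
  for sp in (-.5,0,.5):
    Rm=R.from_euler("z",v[3]).as_matrix()@R.from_euler("y",-np.deg2rad(lean)).as_matrix()
    q=toolq(Rm,sp)
    for x in (.40,.44,.48,.52):
      for y in (.04,.09,.14,.18):
        for z in (.2,.24,.28):
          P=np.array([x,y,z]); T=np.eye(4);T[:3,:3]=R.from_quat(q).as_matrix();T[:3,3]=P;T=T@p["T_tool_cam"]
          u=proj(pts,p,T)
          if u.min()<30 or u[:,0].max()>610 or u[:,1].max()>370: continue
          s=ik(P,q,np.array([.6,.6,-1.2,2.2,1.6,.9,-.3]),1e-2)
          if s is None or ringclear(s)<.09: continue
          out.append((np.linalg.norm(u[0]-u[3]),lean,sp,x,y,z,ringclear(s),s))
out.sort(key=lambda o:-o[0]); print(len(out))
for o in out[:6]: print(o[:7],o[7])
s=out[0][7]; print(path(q0,s)[::3])
E
```

```text
264
(np.float64(241.51782495429492), 30, -0.5, 0.52, 0.09, 0.2, np.float64(0.09750421395936197)) [ 0.8299  0.3266 -1.35    2.2186  1.0798  0.6169  0.776 ]
(np.float64(236.41683824125084), 30, -0.5, 0.52, 0.04, 0.2, np.float64(0.1295400120560604)) [ 0.9802  0.2936 -1.35    2.2357  1.0029  0.5247  0.9503]
(np.float64(236.26396980589638), 20, 0, 0.52, 0.04, 0.2, np.float64(0.1199566515384363)) [ 0.9356  0.3869 -1.35    2.1178  0.784   0.7373  0.6732]
(np.float64(232.86958174008095), 30, 0, 0.48, 0.04, 0.2, np.float64(0.15555932121666086)) [ 1.0683  0.1234 -1.35    2.3087  0.7361  0.3823  0.6705]
(np.float64(229.14244708921026), 30, 0, 0.48, 0.09, 0.2, np.float64(0.12815743740752417)) [ 0.8918  0.1721 -1.35    2.2904  0.9111  0.4871  0.3841]
(np.float64(225.30736575060223), 30, 0, 0.48, 0.14, 0.2, np.float64(0.11092791299592111)) [ 0.713   0.2447 -1.35    2.2593  1.0328  0.6196  0.1646]
[[ 0.2387 -0.6308  0.2304  0.7727]
 [ 0.3127 -0.5721  0.21    0.6657]
 [ 0.3809 -0.5039  0.1961  0.5607]
 [ 0.4416 -0.426   0.1879  0.4618]
 [ 0.4925 -0.3377  0.1848  0.3731]
 [ 0.5298 -0.2394  0.1857  0.2991]
 [ 0.5496 -0.1327  0.1895  0.2384]
 [ 0.5474 -0.021   0.1949  0.1518]
 [ 0.52    0.09    0.2     0.0975]]
```

```bash
python3 - <<'E'
from ikm import *
def snap(n):
    p,T=camT("wrist"); np.save(f"pics/{n}.npy",T); cv2.imwrite(f"pics/{n}.png",get_image("wrist")[:,:,::-1])
snap("w0")
env.set_joints([ 0.8918,0.1721,-1.35,2.2904,0.9111,0.4871,0.3841])
env.sleep(.2); print(env.state()["tool_pos"],env.state()["time"]); snap("w1")
E
```

```text
[0.4802 0.0897 0.2   ] 3.025
```

View pics/w1.png

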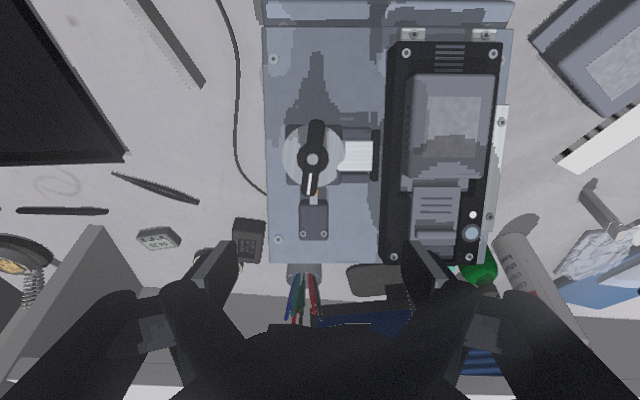

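View pics/w0.png

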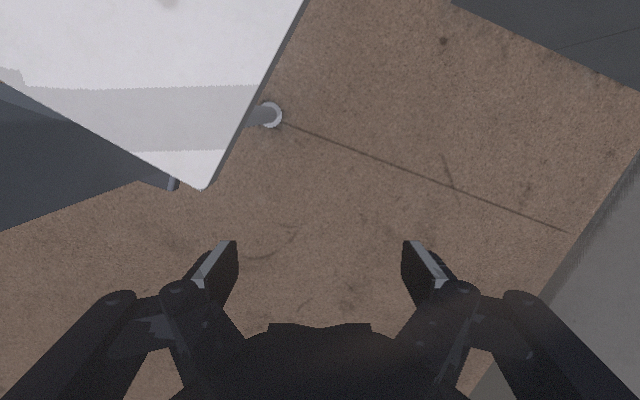

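w1 shows the stand from above, with up-slope pointing down the image. The knob is at (312,158), its wing runs (317,122) to (308,195) and the plunger is at (313,190). The pack body is about (402-497, 75-185), the latch slide is (412-460, 190-250) and the terminal is (388-502, 42-264). w0 shows only the floor and desk edge. I'll enlarge the stand once for exact pixels.

```bash
python3 - <<'E'
import cv2
a=cv2.imread("pics/w1.png")[20:275,260:520]
cv2.imwrite("pics/crop2.png",cv2.resize(a,None,fx=2.3,fy=2.3,interpolation=cv2.INTER_CUBIC))
E
```

```text
(no output)
```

View pics/crop2.png

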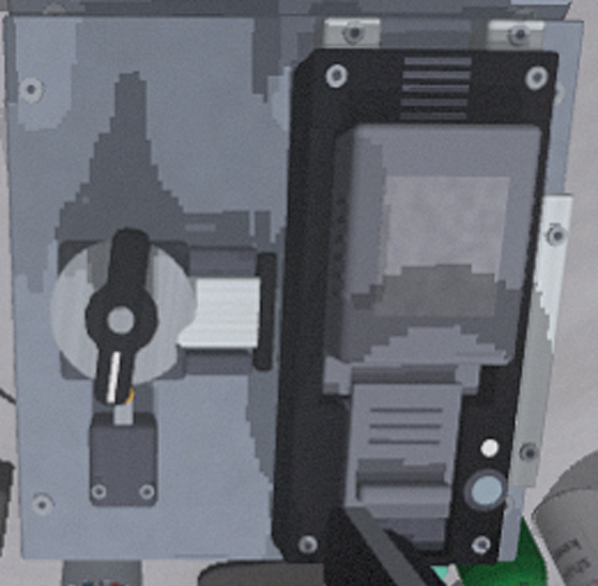

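crop2 (2.3x, origin (260,20)) gives these crop pixels:
- Terminal screws: (337,76), (536,77), (308,545), (481,545).
- Ridge: bar centred at about (403,494).
- Knob: hub at (121,320), wing ends at (130,235) and (113,400).
- Pack: top between x=358 and 541, y=127 and 360.

```bash
python3 - <<'E'
from ikm import *
ps,Ts=camT("scene"); pw=camera_params("wrist"); Tw=np.load("pics/w1.npy")
W1=lambda L:np.array(L,float)/2.3+[260,20]; S1=lambda L:np.array(L,float)/4.8+[215,180]
sg=np.array([[-1,-1],[-1,1],[1,-1],[1,1]])
wsc=W1([[337,76],[536,77],[308,545],[481,545]]); ssc=S1([[470,410],[368,478],[295,140],[190,203]])
wco=W1([[314,52],[558,50]]); sco=S1([[485,410],[358,508],[300,122],[160,207]])
def f(v,w=1.):
    M=Rs(v[3]); P=lambda xy:v[:3]+np.c_[xy,np.zeros(len(xy))]@M.T
    sc=sg*v[4:6]; co=sg*[.092,.042]
    return np.r_[((proj(P(sc),pw,Tw)-wsc)).ravel(),((proj(P(co[:2]),pw,Tw)-wco)).ravel(),
      .4*w*(proj(P(sc),ps,Ts)-ssc).ravel(),.3*w*(proj(P(co),ps,Ts)-sco).ravel()]
for w in (1.,.05):
    r=least_squares(f,[.5,.18,.09,0,.08,.035],kwargs=dict(w=w)); print(r.x); print(r.fun)
    v=r.x;M=Rs(v[3]);n=M[:,2]
    g=lambda px,h:M.T@(onplane(W1([px])[0],pw,Tw,v[:3]+h*n,n)-v[:3])
    print("ridge",g((403,494),.007),"ends",g((358,494),.007),g((447,494),.007),g((403,484),.007),g((403,504),.007))
    print("knob",g((121,320),.027),"wing",g((130,235),.027),g((113,400),.027))
    print("pack",[g(c,.014) for c in ((358,127),(541,127),(512,360))], "base L",g((335,130),0.),g((325,392),-.0))
    for P,h in (((121,320),.027),((403,494),.007)): print("world",onplane(W1([P])[0],pw,Tw,v[:3]+h*n,n))
E
```

```text
[ 0.4979  0.1909  0.1117 -0.0238  0.0842  0.0337]
[-0.6521 -0.2446 -0.6935 -0.0029  0.1593 -0.1273  0.1285 -0.223  -0.8252
 -0.7407  1.5538  1.0369 -0.5528  0.1535 -0.5988  0.5133 -0.8331 -0.2423
 -0.9804 -0.1435 -0.071   0.3714 -0.1067 -0.0905 -0.6502 -0.3186 -0.2321
 -0.66  ]
ridge [ 0.0611 -0.0018  0.007 ] ends [ 0.0611 -0.0185  0.007 ] [0.0611 0.0146 0.007 ] [ 0.0572 -0.0021  0.007 ] [ 0.065  -0.0014  0.007 ]
knob [-0.0042 -0.1055  0.027 ] wing [-0.0304 -0.1026  0.027 ] [ 0.0217 -0.1081  0.027 ]
pack [array([-0.065 , -0.0296,  0.014 ]), array([-0.0654,  0.0294,  0.014 ]), array([0.0101, 0.0287, 0.014 ])] base L [-0.0669 -0.0328  0.    ] [ 0.024  -0.0309 -0.    ]
world [0.4765 0.0859 0.1314]
world [0.5439 0.1881 0.1525]
[ 0.4984  0.1913  0.111  -0.0235  0.0845  0.0338]
[-0.6055 -0.3667 -0.6102 -0.1546  0.2503 -0.2031  0.2485 -0.312  -0.6007
 -0.3829  1.3818  1.3503 -0.0303  0.0121 -0.034   0.0314 -0.0469 -0.0111
 -0.0558 -0.0051 -0.0072  0.0207 -0.0088 -0.0023 -0.0361 -0.0132 -0.015
 -0.0302]
ridge [ 0.0614 -0.0019  0.007 ] ends [ 0.0614 -0.0186  0.007 ] [0.0614 0.0146 0.007 ] [ 0.0575 -0.0022  0.007 ] [ 0.0653 -0.0015  0.007 ]
knob [-0.0041 -0.1059  0.027 ] wing [-0.0305 -0.103   0.027 ] [ 0.0219 -0.1086  0.027 ]
pack [array([-0.0651, -0.0298,  0.014 ]), array([-0.0655,  0.0295,  0.014 ]), array([0.0103, 0.0288, 0.014 ])] base L [-0.0671 -0.033  -0.    ] [ 0.0242 -0.0311  0.    ]
world [0.477  0.0859 0.1307]
world [0.5446 0.1884 0.1519]
```

```bash
cat >> ikm.py <<'E'
v=np.array([.4984,.1913,.1110,-.0235]);M=Rs(v[3]);n=M[:,2];v[:3]-=.003*n
KG=v[:3]+M@[-.0041,-.1058,.020]   # knob_grip
RD=v[:3]+M@[.0611,-.0018,.0035]
ps_,Ts_=camT("scene"); RING=onplane((252,158),ps_,Ts_,np.array([0,0,RD[2]+.18]),np.array([0,0,1.]))
RP=RING+.057*np.c_[np.cos(a_),np.sin(a_),0*a_]
E
python3 - <<'E'
from ikm import *
print("KG",KG,"RD",RD,"ring",RING)
def show(name,P,q):
    o=iks(P,q,20); k=[]
    for x in sorted(o,key=lambda x:x[3]):
        if all(np.linalg.norm(x-y)>.3 for y in k): k.append(x)
    print(name,P,len(o))
    for x in k[:4]: print("  ",x,"ringclr %.3f"%ringclear(x))
for sp in (.107,1.4): show(f"knob sp{sp}",KG+n*(.004-.019),toolq(M,sp))
show("knob up60",KG+n*(.004-.019)+[0,0,.06],toolq(M,.107))
show("knob slope",KG+n*(.004-.019)+M@[.06,0,.05],toolq(M,.107))
show("ridge",v[:3]+M@[.04,0,.003],toolq(M))
show("ridge up",v[:3]+M@[.04,0,.04],toolq(M))
show("pack",v[:3]+M@[-.0275,0,-.003],toolq(M))
show("pack drawn",v[:3]+M@[-.0275,0,.025],toolq(M))
show("pack up",v[:3]+M@[-.0275,0,.02]+[0,0,.06],toolq(M))
E
```

```text
KG [0.4828 0.0858 0.1226] RD [0.5481 0.1883 0.1465] ring [0.5864 0.1855 0.3265]
knob sp0.107 [0.4914 0.0856 0.1103] 0
knob sp1.4 [0.4914 0.0856 0.1103] 0
knob up60 [0.4914 0.0856 0.1703] 10
   [ 0.8091  0.3232 -1.35    2.3622  1.4357  0.5766 -0.2245] ringclr 0.145
   [ 0.4368  0.1522 -0.8847  2.3732  1.3308  0.3707 -0.1743] ringclr 0.145
   [ 0.0605  0.1015 -0.4847  2.3889  1.2709  0.3036 -0.1403] ringclr 0.145
   [-0.3724  0.0744 -0.0338  2.41    1.2234  0.2592 -0.1063] ringclr 0.145
knob slope [0.5119 0.0852 0.1857] 11
   [ 0.8236  0.3266 -1.35    2.3086  1.3598  0.5796 -0.1188] ringclr 0.123
   [ 0.6467  0.2091 -1.1038  2.3132  1.2696  0.4414 -0.0643] ringclr 0.123
   [ 0.4561  0.1545 -0.8839  2.3195  1.2055  0.3758 -0.0219] ringclr 0.123
   [ 0.035   0.0992 -0.434   2.3373  1.1069  0.3045  0.0479] ringclr 0.123
ridge [0.5312 0.1905 0.1339] 10
   [ 0.4384  0.675  -1.35    2.2415  1.5963  1.014  -0.3339] ringclr 0.110
   [ 0.3257  0.5137 -1.1378  2.2453  1.5436  0.8138 -0.3486] ringclr 0.110
   [ 0.0893  0.3726 -0.8117  2.2548  1.4826  0.6179 -0.3536] ringclr 0.110
   [-0.1429  0.3
[... 695 characters left out ...]
0.4009 -0.7741] ringclr 0.177
pack drawn [0.4633 0.1921 0.1132] 10
   [ 0.368   0.628  -1.35    2.3743  1.6186  1.0244 -0.5263] ringclr 0.177
   [ 0.2182  0.4468 -1.0982  2.3791  1.5885  0.7989 -0.5552] ringclr 0.177
   [-0.0183  0.3303 -0.7953  2.3885  1.5661  0.6355 -0.5786] ringclr 0.177
   [-0.4599  0.2481 -0.2901  2.41    1.5499  0.4712 -0.6075] ringclr 0.177
pack up [0.4661 0.1921 0.1692] 11
   [ 0.4535  0.4027 -1.35    2.3208  1.4031  0.8319 -0.3321] ringclr 0.143
   [ 0.3012  0.2749 -1.1218  2.325   1.3381  0.678  -0.3016] ringclr 0.143
   [-0.1174  0.16   -0.6378  2.3408  1.2422  0.5272 -0.2496] ringclr 0.143
   [-1.1396  0.1071  0.4609  2.3908  1.116   0.3787 -0.1475] ringclr 0.143
```

```bash
cat >> ikm.py <<'E'
def kpose(sp,tau,h=.007,back=.019):
    Rt=R.from_quat(toolq(M,sp))*R.from_euler("y",tau)
    G=KG+n*h
    return G+Rt.apply([0,0,back]),Rt.as_quat()
E
python3 - <<'E'
import ikm
from ikm import *
ikm.lo-=.025; ikm.hi+=.025
seed=np.array([.75,.6,-1.33,2.4,1.6,.75,-.3])
for sp in (.107,.5,.9,1.15,1.4):
    row=[]
    for tau in np.deg2rad([-25,-20,-15,-10,-5,0,5,10,15,20,25]):
        P,q=kpose(sp,tau); x=ik(P,q,seed)
        row.append("--" if x is None else "%.2f/%.2f"%(x[3],ringclear(x)))
    print(sp,row)
E
```

```text
0.107 ['--', '--', '--', '--', '--', '2.42/0.18', '2.37/0.17', '2.32/0.16', '2.27/0.14', '2.21/0.13', '2.16/0.12']
0.5 ['--', '--', '--', '--', '--', '2.42/0.18', '2.38/0.17', '2.34/0.16', '2.29/0.16', '2.25/0.15', '2.20/0.14']
0.9 ['--', '--', '--', '--', '2.43/0.18', '2.42/0.18', '2.40/0.17', '2.37/0.17', '2.34/0.17', '2.31/0.17', '2.27/0.17']
1.15 ['2.40/0.18', '2.41/0.18', '2.42/0.18', '2.42/0.18', '2.42/0.18', '2.42/0.18', '2.41/0.18', '2.39/0.18', '2.38/0.18', '2.35/0.18', '2.33/0.18']
1.4 ['2.34/0.17', '2.36/0.17', '2.38/0.17', '2.40/0.17', '2.41/0.17', '2.42/0.17', '2.42/0.17', '2.42/0.17', '2.41/0.17', '2.40/0.17', '2.39/0.17']
```

```bash
python3 - <<'E'
import ikm
from ikm import *
ikm.lo-=.025; ikm.hi+=.025
tau=np.deg2rad(5); seed=np.array([.75,.6,-1.3,2.37,1.6,.75,-.3])
P,q=kpose(.107,tau); xg=ik(P,q,seed); up=P+np.array([0,0,.05])
xu=ik(up,q,xg); q0=env.state()["joint_pos"]
print(xg,xu); print(path(q0,xu,9))
env.set_joints(xu)
env.movel(P,q,feed=.06)
s=env.state(); print(s["time"],s["tool_pos"],P,s["wrist_force"],s["joint_pos"])
env.grasp(); s=env.state(); print(s["time"],s["width"],s["finger_force"],s["wrist_force"],s["ft_torque"])
E
```

```text
[ 0.7296  0.5638 -1.345   2.3688  1.5496  0.7552 -0.2936] [ 0.8279  0.378  -1.375   2.322   1.2785  0.6147 -0.0518]
[[0.4802 0.0898 0.2    0.131 ]
 [0.4801 0.0883 0.1947 0.134 ]
 [0.4803 0.0871 0.1895 0.1364]
 [0.4809 0.0861 0.1845 0.1381]
 [0.4818 0.0854 0.1796 0.1397]
 [0.483  0.085  0.175  0.1411]
 [0.4845 0.0849 0.1704 0.1424]
 [0.4863 0.0852 0.1661 0.1436]
 [0.4883 0.0859 0.1619 0.1441]]
4.5583 [0.4886 0.086  0.1124] [0.4883 0.0859 0.1119] [ 1.1292  0.2139 -0.0304] [ 0.6653  0.472  -1.2286  2.3703  1.5299  0.6437 -0.299 ]
5.1583 0.022230078149309242 58.18921744823456 [-5.3625 -3.9423  8.245 ] [-0.8066  0.6419 -0.411 ]
```

```bash
python3 - <<'E'
import ikm
from ikm import *
ikm.lo-=.025; ikm.hi+=.025
tau=np.deg2rad(5); x=env.state()["joint_pos"]
for sp in (.3,.5,.7,.9,1.1,1.25,1.38):
    P,q=kpose(sp,tau); y=ik(P,q,x)
    if y is None or abs(y-x).max()>.4: print("bad",sp,y); break
    env.set_joints(y); x=y; s=env.state()
    print(sp,s["time"],"w",s["width"],"F",s["wrist_force"],"Tn %.2f"%(s["ft_torque"]@n),"dp",s["tool_pos"]-P)
cv2.imwrite("pics/w2.png",get_image("wrist")[:,:,::-1])
E
```

```text
0.3 5.4667 w 0.02172359046595812 F [-6.1524 -4.6157 11.0739] Tn 0.07 dp [-0.0003 -0.0018  0.0001]
0.5 5.7833 w 0.022374381471954658 F [-8.4551 -5.4645 11.7387] Tn 0.09 dp [-0.0004 -0.0022 -0.    ]
0.7 6.1083 w 0.022341719226255573 F [-9.5044 -6.7924 14.2272] Tn 0.14 dp [-0.0006 -0.0025 -0.0002]
0.9 6.4417 w 0.022038855039996207 F [-10.9538  -8.3876  14.9606] Tn 0.20 dp [-0.0009 -0.0028 -0.0004]
1.1 6.775 w 0.02182700875219752 F [-12.8785  -9.8463  17.3971] Tn 0.12 dp [-0.0012 -0.0031 -0.0006]
1.25 7.0583 w 0.022086685629546715 F [-14.3565 -11.0931  18.0038] Tn -0.08 dp [-0.0014 -0.0034 -0.0007]
1.38 7.325 w 0.021883621495989408 F [-11.4674  -7.8725  13.6655] Tn 0.19 dp [-0.0018 -0.0022 -0.001 ]
```

View pics/w2.png

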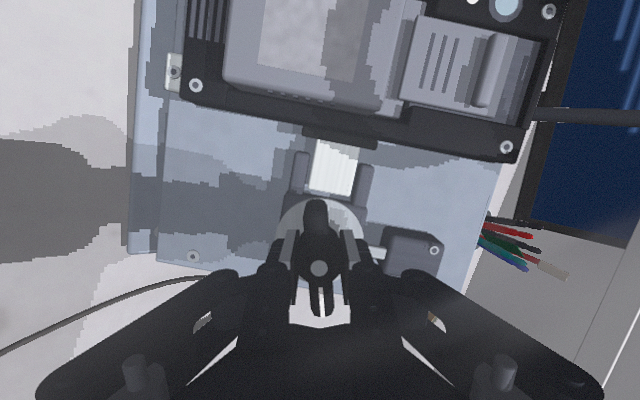

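w2 shows the wing turned with the gripper, hub at (318,268) and wing pointing away at (316,215). The ridge is visible at about (490,72). The torque reversed at about 1.25 and rose again at 1.38, which fits the plunger having dropped into the notch. I release, back off, and enlarge the ridge.

```bash
python3 - <<'E'
from ikm import *
_,T=camT("wrist"); np.save("pics/w2.npy",T)
env.open_gripper(); s=env.state()
env.movel(s["tool_pos"]+[0,0,.05],None,feed=.08)
env.sleep(.1); _,T=camT("wrist"); np.save("pics/w3.npy",T); im=get_image("wrist")[:,:,::-1]; cv2.imwrite("pics/w3.png",im)
s=env.state(); print(s["time"],s["tool_pos"],s["wrist_force"],s["joint_pos"])
a=cv2.imread("pics/w2.png")[0:170,150:560]
b=im[60:340,150:560]
cv2.imwrite("pics/crop3.png",np.vstack([cv2.resize(a,None,fx=1.95,fy=1.95,interpolation=cv2.INTER_CUBIC),cv2.resize(b,(800,266))]))
E
```

```text
8.9333 [0.4891 0.0875 0.162 ] [ 0.9736 -0.2707 -0.2937] [ 0.8854  0.3487 -1.3646  2.3754  1.4658  0.4712 -1.4658]
```

```bash
python3 -c "
import cv2;a=cv2.imread('pics/crop3.png');print(a.shape);cv2.imwrite('pics/crop3.png',a[:600,:800])"
```

```text
(598, 800, 3)
```

View pics/crop3.png

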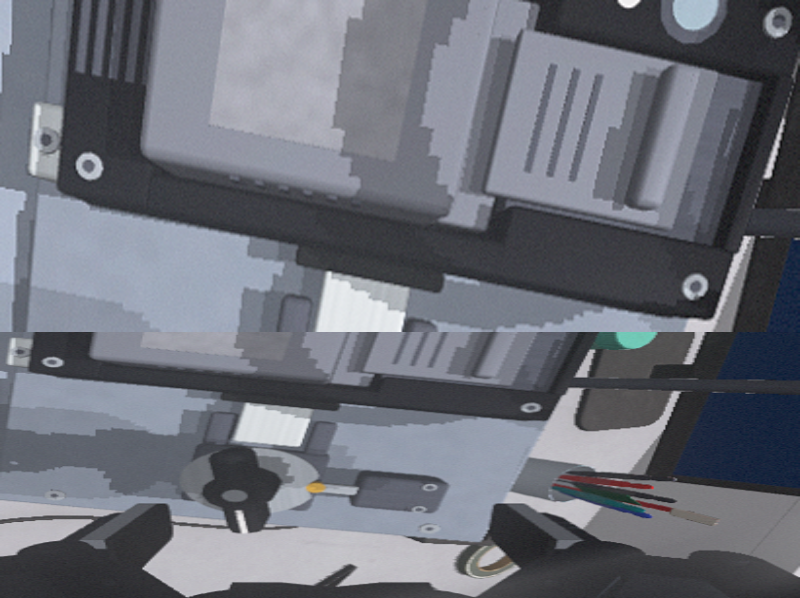

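crop3 shows the wing now across the slope, with the plunger's orange tip on the disc's notch side. In the w2 half, the ridge bar centre is crop (665,138), which is full-image (491,71). The terminal screws in the full image are at (195.6,84.6), (506.4,146.7) and (548.5,11.3).

```bash
python3 - <<'E'
from ikm import *
pw=camera_params("wrist"); T=np.load("pics/w2.npy")
F=lambda L:np.array(L,float)/1.95+[150,0]
px=F([[89,165],[695,286],[777,22]]); C=np.array([[-.0845,-.0338,0],[.0845,-.0338,0],[.0845,.0338,0]])
r=least_squares(lambda w:(proj(w[:3]+C@Rs(w[3]).T,pw,T)-px).ravel(),v); w=r.x; Mw=Rs(w[3])
print(w,"old",v,r.fun,"shift",M.T@(w[:3]-v[:3]))
for e in [(665,138),(675,70),(645,208),(632,205),(700,72)]:
    print(e,Mw.T@(onplane(F([e])[0],pw,T,w[:3]+.007*Mw[:,2],Mw[:,2])-w[:3]))
for e in [(500,90),(450,215),(145,155),(520,10)]: print(e,Mw.T@(onplane(F([e])[0],pw,T,w[:3]+.0*Mw[:,2],Mw[:,2])-w[:3]))
E
```

```text
[ 0.4971  0.1925  0.1128 -0.0213] old [ 0.5001  0.1913  0.1085 -0.0235] [-0.0433  0.073  -0.2713 -0.2461  0.2906  0.1542] shift [-0.      0.0012  0.0052]
(665, 138) [ 0.0609 -0.0007  0.007 ]
(675, 70) [0.0585 0.0149 0.007 ]
(645, 208) [ 0.061 -0.018  0.007]
(632, 205) [ 0.0574 -0.0179  0.007 ]
(700, 72) [0.0647 0.0157 0.007 ]
(500, 90) [ 0.0188  0.0046 -0.    ]
(450, 215) [ 0.0132 -0.0283 -0.    ]
(145, 155) [-0.07   -0.0285  0.    ]
(520, 10) [0.0191 0.0238 0.    ]
```

```bash
python3 - <<'E'
import ikm
from ikm import *
ikm.lo-=.02; ikm.hi+=.02
Y=.000
q=toolq(M); pre=v[:3]+M@[.035,Y,.045]; q0=env.state()["joint_pos"]
x=ik(pre,q,np.array([.45,.5,-1.25,2.25,1.45,.85,-.28])); assert x is not None
pp=path(q0,x,11); print(x); print(np.c_[pp,[ (M.T@(a[:3]-v[:3]))[2] for a in pp]])
if pp[:,3].min()>.09:
    env.grasp(); env.set_joints(x)
    hit=env.movel(v[:3]+M@[.035,Y,-.006],q,feed=.025,threshold=4)
    s=env.state(); print(hit,s["time"],"local",M.T@(s["tool_pos"]-v[:3]),s["wrist_force"],s["joint_pos"])
E
```

```text
[ 0.4325  0.4624 -1.2931  2.2649  1.4421  0.8451 -0.2905]
[[0.4891 0.0875 0.162  0.1478 0.0487]
 [0.4923 0.0968 0.1625 0.146  0.0474]
 [0.4951 0.1064 0.1629 0.1393 0.0463]
 [0.4975 0.1163 0.1633 0.133  0.0453]
 [0.4996 0.1264 0.1637 0.1273 0.0446]
 [0.5012 0.1368 0.164  0.1227 0.0441]
 [0.5025 0.1473 0.1643 0.1191 0.0437]
 [0.5033 0.158  0.1646 0.1158 0.0437]
 [0.5036 0.1689 0.1649 0.114  0.0439]
 [0.5035 0.18   0.1652 0.114  0.0443]
 [0.503  0.1912 0.1655 0.1147 0.045 ]]
True 12.1583 local [0.0349 0.     0.0079] [-2.986  -1.1538  5.3579] [ 0.367   0.5475 -1.2133  2.2554  1.5539  0.8702 -0.3549]
```

```bash
python3 - <<'E'
from ikm import *
q=toolq(M); z=.0100
env.movel(v[:3]+M@[.035,0,z],q,feed=.03); f0=env.state()["wrist_force"]
for x in np.arange(.038,.0721,.002):
    env.movel(v[:3]+M@[x,0,z],q,feed=.04)
    s=env.state(); L=M.T@(s["tool_pos"]-v[:3]); f=M.T@(s["wrist_force"]-f0)
    print("%.3f"%x,"t %.2f"%s["time"],L,f)
    if np.abs(f).max()>28: break
E
```

```text
0.038 t 12.66 [ 0.0383 -0.0001  0.0099] [-0.0575 -0.1165  0.5327]
0.040 t 12.91 [ 0.0401 -0.      0.01  ] [-0.5041  0.4248 -0.4657]
0.042 t 13.16 [0.0422 0.     0.01  ] [-0.6555 -0.9004  0.1061]
0.044 t 13.41 [ 0.0429 -0.      0.01  ] [-4.3271  0.3976  1.4424]
0.046 t 13.66 [ 0.0432 -0.      0.01  ] [-7.5807  0.0416  2.3362]
0.048 t 13.91 [ 0.0435 -0.      0.01  ] [-9.5209  0.6434  2.9535]
0.050 t 14.16 [ 0.0471 -0.      0.01  ] [-5.3126 -0.6263  1.306 ]
0.052 t 14.41 [0.0519 0.     0.01  ] [-2.1446 -0.5939 -0.0582]
0.054 t 14.66 [0.0555 0.     0.01  ] [-1.2754 -0.7658  0.9883]
0.056 t 14.91 [ 0.0566 -0.      0.01  ] [-0.6295 -0.3681  1.064 ]
0.058 t 15.16 [ 0.057 -0.     0.01 ] [-4.34   -0.1307  1.9097]
0.060 t 15.41 [ 0.0571 -0.      0.01  ] [-7.2977 -0.8028  2.9982]
0.062 t 15.66 [ 0.0572 -0.0001  0.01  ] [-11.4743   0.0187   4.1337]
0.064 t 15.91 [ 0.0574 -0.0001  0.0099] [-13.5457   1.1706   3.3533]
0.066 t 16.16 [ 0.0576 -0.0002  0.0099] [-17.1535   0.7139   4.0005]
0.068 t 16.41 [ 0.0577 -0.0002  0.0098] [-20.2621   0.7874   3.1247]
0.070 t 16.66 [ 0.0578 -0.0002  0.0098] [-22.6856   0.7044   5.1303]
0.072 t 16.91 [ 0.0579 -0.0002  0.0097] [-26.4372   0.7737   5.5582]
```

```bash
python3 - <<'E'
from ikm import *
q=toolq(M); L=lambda x,y,z:v[:3]+M@[x,y,z]
env.movel(L(.046,0,.0105),q,feed=.08); env.movel(L(.040,0,.040),q,feed=.1)
env.open_gripper()
env.movel(L(-.0275,.001,.034),q,feed=.1); f0=env.state()["wrist_force"]
hit=env.movel(L(-.0275,.001,.005),q,feed=.04,threshold=6)
s=env.state(); print(hit,s["time"],M.T@(s["tool_pos"]-v[:3]),M.T@(s["wrist_force"]-f0),s["joint_pos"])
_,T=camT("wrist"); np.save("pics/w4.npy",T); cv2.imwrite("pics/w4.png",get_image("wrist")[:,:,::-1])
if not hit:
    env.grasp(); s=env.state(); print(s["time"],"w",s["width"],s["finger_force"],M.T@(s["wrist_force"]-f0),M.T@(s["tool_pos"]-v[:3]))
E
```

```text
False 20.3167 [-0.0276  0.0012  0.0051] [ 1.8461 -0.2061  0.6728] [ 0.2714  0.5769 -1.1838  2.368   1.6615  0.9195 -0.5721]
20.7333 w 0.05833075843051285 63.62842082977295 [ 1.1583 -1.5752  8.4843] [-0.0274  0.0004  0.0055]
```

```bash
python3 - <<'E'
from ikm import *
q=toolq(M); s=env.state(); p0=s["tool_pos"]
env.movel(p0+n*.026,q,feed=.04); s=env.state(); print(s["time"],"w",s["width"],s["finger_force"],s["wrist_force"],M.T@(s["tool_pos"]-v[:3]))
a=cv2.imread("pics/scene0.png"); g=cv2.cvtColor(a,cv2.COLOR_BGR2GRAY)
m=np.zeros_like(g); m[145:230,350:465]=(g[145:230,350:465]<70)*255
m=cv2.morphologyEx(m,cv2.MORPH_CLOSE,np.ones((9,9)))
c=max(cv2.findContours(m,0,2)[0],key=cv2.contourArea); h=cv2.convexHull(c)
ap=cv2.approxPolyDP(h,6,True)[:,0].astype(float); print(ap,cv2.contourArea(h))
p,T=camT("scene")
W=np.array([onplane(x,p,T,np.array([0,0,.012]),np.array([0,0,1.])) for x in ap]); print(W)
print("sides",np.linalg.norm(W-np.roll(W,1,0),axis=1))
br=np.argwhere(g[145:230,350:465]>120)
print("chassis px (422,175):",onplane((422,175),p,T,np.array([0,0,.013]),np.array([0,0,1.])))
b=a[140:235,345:470]; cv2.imwrite("pics/crop4.png",cv2.resize(b,None,fx=5,fy=5,interpolation=cv2.INTER_CUBIC))
E
```

```text
21.55 w 0.058689959857361244 64.65657591819763 [ 0.285  -0.1575 -2.1624] [-0.0275  0.0003  0.0315]
[[454. 180.]
 [405. 223.]
 [350. 184.]
 [409. 155.]] 3765.5
[[ 0.4039 -0.4057  0.012 ]
 [ 0.3902 -0.1589  0.012 ]
 [ 0.6102 -0.1621  0.012 ]
 [ 0.5762 -0.4009  0.012 ]]
sides [0.1724 0.2472 0.22   0.2413]
chassis px (422,175): [ 0.4847 -0.3527  0.013 ]
```

View pics/crop4.png

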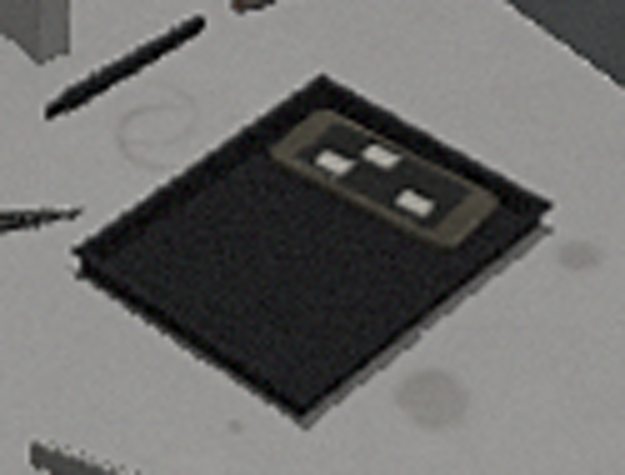

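crop4 shows the tray rim corners at crop (322,77), (550,207), (303,412) and (80,252). The chassis lies at the upper-right end, so the free half is towards (230,290), nearer the stand.

```bash
python3 - <<'E'
import ikm
from ikm import *
ikm.lo-=.02; ikm.hi+=.02
p,T=camT("scene"); px=np.array([[322,77],[550,207],[303,412],[80,252]])/5+[345,140]
C=np.array([[.085,-.115,0],[-.085,-.115,0],[-.085,.115,0],[.085,.115,0]])
f=lambda w:(proj(np.r_[w[:2],.018]+C@R.from_euler("z",w[2]).as_matrix().T,p,T)-px).ravel()
r=least_squares(f,[.5,-.28,0]); w=r.x; print("tray",w,r.fun)
Rz=R.from_euler("z",w[2]).as_matrix(); spot=np.r_[w[:2],0]+Rz@[0,.047,0]; print("spot",spot)
qd=toolq(Rz); s=env.state(); q0=s["joint_pos"]
up=s["tool_pos"]+np.array([0.03,0,.10]); xu=ik(up,s["tool_rot"],q0,1e-2)
x=ik(spot+[0,0,.12],qd,np.array([.5,.45,-.2,1.8,.2,.95,0.]),3e-2); hi_=ik(spot+[0,0,.24],qd,x,3e-2)
mid=ik(up+[.02,-.18,.05],qd,(xu+hi_)/2,3e-2)
print(q0,xu,mid,hi_,x,sep="\n")
for a,b in ((xu,mid),(mid,hi_),(hi_,x)):
    if a is not None and b is not None: print(path(a,b,6))
np.save("pl.npy",np.array([xu,mid,hi_,x])); np.save("spot.npy",np.r_[spot,w[2]])
E
```

```text
tray [ 0.4781 -0.2763  0.0171] [ 0.2979  1.2386 -0.7697  0.514   0.2927 -1.7321  0.1886  0.5098]
spot [ 0.4773 -0.2293  0.    ]
[ 0.3095  0.5071 -1.2374  2.3777  1.5804  0.8907 -0.5316]
[ 0.5548  0.2953 -1.37    2.2286  1.2039  0.7543 -0.0861]
[ 0.8669  0.4099 -1.2451  1.8258  0.4157  1.2081  1.0815]
[ 0.9944  0.3134 -0.7675  1.8341  0.2438  1.0907  1.7254]
[ 0.922   0.4586 -0.7056  1.9595  0.3882  0.861   1.5972]
[[0.4895 0.1926 0.2186 0.0954]
 [0.51   0.1433 0.2258 0.0717]
 [0.5186 0.0988 0.2322 0.0699]
 [0.5189 0.0619 0.24   0.0856]
 [0.5147 0.0334 0.2514 0.1089]
 [0.5095 0.0126 0.2686 0.1328]]
[[ 0.5095  0.0126  0.2686  0.1328]
 [ 0.5117 -0.0343  0.2589  0.1751]
 [ 0.5097 -0.0823  0.2513  0.2216]
 [ 0.5034 -0.1311  0.2456  0.2706]
 [ 0.4927 -0.1802  0.2418  0.3211]
 [ 0.4773 -0.2293  0.24    0.3723]]
[[ 0.4773 -0.2293  0.24    0.3723]
 [ 0.4786 -0.232   0.2157  0.3743]
 [ 0.4793 -0.2333  0.1914  0.3752]
 [ 0.4793 -0.2333  0.1674  0.375 ]
 [ 0.4787 -0.232   0.1435  0.374 ]
 [ 0.4773 -0.2293  0.12    0.3722]]
```

```bash
python3 - <<'E'
import ikm
from ikm import *
ikm.lo-=.02; ikm.hi+=.02
s=env.state(); q0=s["joint_pos"]; xu0,_,hi_,x=np.load("pl.npy")
up=s["tool_pos"]+np.array([.0,0,.085]); a=ik(up,s["tool_rot"],q0,1e-2); b=ik(up+[.02,-.17,.03],s["tool_rot"],a,1e-2) if a is not None else None
print(s["tool_pos"],a,b)
p1=path(q0,a,6);p2=path(a,b,8);p3=path(b,hi_,8); print(p1,p2,p3,sep="\n")
if min(p1[:,3].min(),p2[:,3].min(),p3[:,3].min())>.095:
    env.movel(up,None,feed=.12); env.set_joints(b); env.set_joints(hi_); env.set_joints(x)
    s=env.state(); print(s["time"],s["width"],s["finger_force"],s["tool_pos"],s["wrist_force"])
E
```

```text
[0.4595 0.1926 0.1186] [ 0.5344  0.2547 -1.37    2.2928  1.219   0.7225 -0.1661] [ 0.4642 -0.0711 -0.6399  2.3463  0.303   0.2647  1.0907]
[[0.4595 0.1926 0.1186 0.1769]
 [0.4606 0.1891 0.1361 0.1657]
 [0.461  0.1874 0.1535 0.1551]
 [0.4608 0.1874 0.1706 0.1459]
 [0.4602 0.1891 0.1873 0.1366]
 [0.4595 0.1926 0.2036 0.1285]]
[[0.4595 0.1926 0.2036 0.1285]
 [0.4536 0.1632 0.1895 0.1367]
 [0.4496 0.1375 0.182  0.1441]
 [0.4487 0.1148 0.1806 0.1487]
 [0.4516 0.0936 0.1851 0.1524]
 [0.4583 0.0724 0.1954 0.1552]
 [0.4681 0.0493 0.2116 0.1583]
 [0.4795 0.0226 0.2336 0.1628]]
[[ 0.4795  0.0226  0.2336  0.1628]
 [ 0.4912 -0.0121  0.2305  0.1798]
 [ 0.4988 -0.0476  0.2285  0.2017]
 [ 0.5023 -0.0837  0.2278  0.2276]
 [ 0.5018 -0.1201  0.2285  0.2581]
 [ 0.4974 -0.1566  0.2308  0.2931]
 [ 0.4893 -0.1931  0.2346  0.3314]
 [ 0.4773 -0.2293  0.24    0.3723]]
25.0917 0.05834326869720075 64.72080945968628 [ 0.4785 -0.2278  0.1211] [ 1.4648  0.4562 -1.3103]
```

```bash
python3 - <<'E'
from ikm import *
sp=np.load("spot.npy"); Rz=R.from_euler("z",sp[3]).as_matrix(); qd=toolq(Rz)
P=lambda z:np.r_[sp[:2],z]
env.movel(P(.045),qd,feed=.12); env.sleep(.2)
hit=env.movel(P(.008),qd,feed=.02,threshold=4)
s=env.state(); print(hit,s["time"],s["tool_pos"],s["wrist_force"],s["width"])
if hit:
    env.open_gripper(); env.movel(P(.15),qd,feed=.1)
    env.set_joints(env.state()["joint_pos"]+np.array([.3,0,0,0,0,0,0]))
    env.sleep(.2); print(env.state()["time"])
    a=get_image("scene")[:,:,::-1][140:310,220:465]; cv2.imwrite("pics/fin.png",cv2.resize(a,None,fx=3.2,fy=3.2,interpolation=cv2.INTER_CUBIC))
E
```

```text
True 27.4333 [ 0.4772 -0.2293  0.0147] [-0.9726 -0.4895  5.738 ] 0.058236068965415534
30.2083
```

View pics/fin.png

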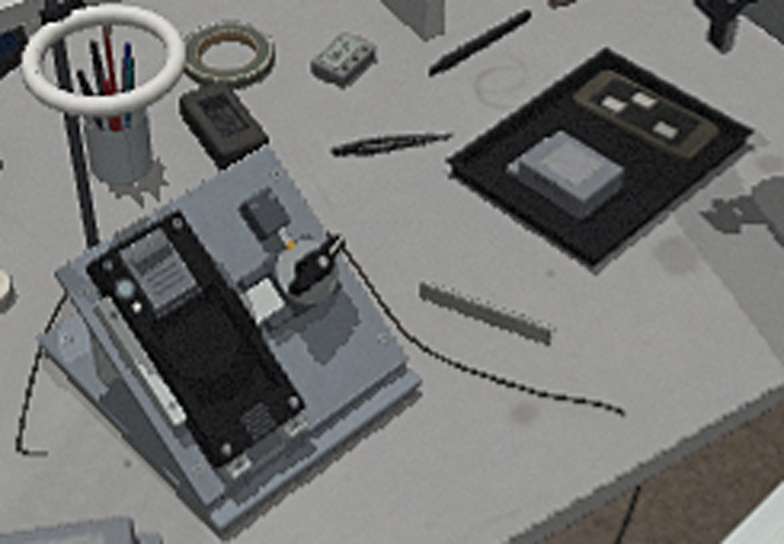

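The final picture shows the pack lying flat on the tray floor at (570,170) and the bay empty. The latch is up the slope at (155,265), the knob wing is across at (318,268), the terminal is in place, and the tools are undisturbed. The arm is clear.

```bash
python3 -c "
from plant import env,job
print(job.close_job()); print(env.state()['time'])"
```

```text
the job is handed in; nothing more can be done
None
the job is handed in; nothing more can be done
```

I handed the job in with the terminal clamped, the latch open and the smaller pack lying flat in the tray; the last picture showed all of this with the tools undisturbed, but the judge returned no verdict.

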